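Open the sewing cabinet: latched leaf first, then the overlapped leaf

ROBOT

A 6-joint arm with a two-finger parallel gripper is mounted at the origin on a cart in front of the work surface, level with it; the furniture and walls round the work are solid. World frame = base frame: x ahead of the robot, y to its left, z up, the work surface at z = 0. Lengths are in m, angles in rad, forces in N, time in s.
With the tool pointing down it reaches from about 0.4 to 0.825 m from the base axis. Payload 7 kg.
Tool frame: the origin (TCP) lies between the finger pads; the fingertips stand 11 mm ahead of it and the grasp point (between the pads) lies 8 mm behind it (arm.tips_ahead is the distance from the TCP to the fingertips, in m); z points along the fingers, x is the direction in which the jaws open and shut, and the axes are right-handed (so a half turn about z gives the same grasp; the last joint's range is limited). The gripper opens to 88 mm and grips with 3 to 60 N. Pads are 19 mm wide; open, the fingers measure 130 mm over their backs; the gripper's body (78 mm by 193 mm) begins 47 mm behind the grasp point.
Start: joints at [1.413, 0.359, 0.012, 0, -1.224, -0.288], TCP at [0.291, 0.609, 0.238] pointing down, gripper open.
Joint ranges: [-3.07, 3.07], [-1.43, 2.12], [-1.02, 1.25], [-3.03, 1.67], [-3.05, -0], [-3.03, 3.03]. Speed limits (rad/s): [2.39, 2.39, 3.01, 3.14, 3.14, 3.14].

INTERFACE

Orientations are given as [roll, pitch, yaw] about the fixed x, y, z axes, in that order (R = Rz(yaw) Ry(pitch) Rx(roll)).
In Python, from station import arm, optics, finder gives the robot as it stands. The module is installed in compiled form; this text tells all that it offers.
- The arm moves only by the tool apply_moves, never from a script. Its argument "increments" is one flat list of numbers, 6 for each row, row after row: the shift along the world's x, y, z in m, then the turn, a rotation vector about the world's x, y, z in rad. In form: [tx, ty, tz, rx, ry, rz, tx, ty, tz, rx, ry, rz, ...]. A call has 1 to 20 rows; each row shifts and turns the pose as measured when the row begins; what a row does not reach is not made up. A row lasts 1/12 s, in which the tool goes at most 41.7 mm and 7.16 degrees, less where a joint would pass 70% of its speed; a pose out of reach is approached as far as the arm can. A call with a gripper value outside its range is refused whole. "hand" is the closure, from 0 (fully open) to 1 (shut), set as the call begins (left out, the last holds). The fingers move at their own pace and stop on an object; "force" is the grip in N (left out, the last holds). Time passes only in rows, so rows that do not move let the fingers close. It gives the time, the measured TCP pose, the force and the opening at its end, in the units of the state.
- arm.get_state(): the state, without advancing time (a new reading comes with each control period).
- optics.grab_frame(name): name is "scene" or "top" or "wrist"; returns the picture (384x512x3 uint8, red, green, blue); there is no depth.
- optics.camera_model(name): a dict with "fx", "fy", "cx", "cy" (pixels), "dist_coeffs" ([k1, k2, p1, p2, k3] as OpenCV has them; the pictures are not rectified), "world_to_cam" (4x4, takes a point from world to camera coordinates); the wrist camera has in their place "T_tool_cam" (4x4, takes a point from camera to tool coordinates, whose origin is the TCP and whose axes are the tool frame's). Camera axes: x right, y up, looking along -z (the intrinsics and any distortion apply to the point x, -y, -z); pixel columns grow to the right and rows downward; lengths in m; the calibration is good to about 2 mm. A picture is of the moment at which its call begins: read the wrist's pose just before it. camera_model takes no time and is no camera call.
- arm.job_done(): hands the job in, once; it reports no verdict.
Trained networks look in the newest picture that a camera, given by its name, has taken for a name from the list of things; names that differ only in an ending like _2 or _b are one class to them, and where a whole thing is asked for, a point or a joint stands for the part that bears it (a point fixed in the world has none). Each returns a list of dicts, best first, with "conf" (0 to 1); they miss things now and then, are a little off and sometimes report something else, mostly with a low value. They report only what shows in the picture. A call takes as long as a camera call.
- finder.find_in(camera, name): "box" ([left, top, right, bottom] in pixels, round what is visible of it).
- finder.landmark_of(camera, name): "point" ([column, row] in pixels: a listed point, or the origin of a listed thing).
The state is a dict: "t": time; "q": joint angles; "qd": joint speeds; "joint_efforts": joint torques, N m; "eef_pos": TCP position; "ee_rot": TCP orientation; "force": force on the tool from outside, world axes, zero at the start; "moment": the same for the moment, N m; "width": finger opening in m.
Only numpy, scipy, OpenCV 4.12 (cv2) and the standard library are available. Lean on these libraries where they do the work, as an engineer would, in place of code of your own. Each camera call takes 0.05 s, during which the arm holds its last target. There are 200 camera calls.

TASK

Open up the small two-door sewing cabinet for restocking: press the orange button on its top until the catch lets go and the right-hand door springs ajar, and swing that door wide open, square to the cabinet front or beyond. Only then reach into the left-hand door's handle, hold the orange sprung paddle down while you draw that door out, and swing it wide open too. Leave both doors standing wide open; do not force anything, and leave the things standing round about where they are.

Things in the scene. Friction and masses are not known exactly. Their poses are not given: they have to be found in the camera images.
- cabinet: White two-door cabinet fixed to the worktop (all lengths in mm): 300 wide, 120 deep, 185 high, both blue doors shut at first. Origin on the worktop, middle of the carcass front; x points back into the cabinet, y to its left z up. Doors: 147 wide, 12 thick, from 8 to 176 above the worktop, front faces at x = -14 when shut; they swing out to -x and stay where left.
- right_hinge (a point): Upright hinge axis of the right door at worktop height: x = -14, y = -150 in the cabinet's frame. The right door's free edge bears an aluminium strip, 24 wide and 6 thick, that overlaps the front of the left door's edge by about 10, so that the left door cannot open while the right one is shut.
- left_hinge (a point): Upright hinge axis of the left door at worktop height: x = -14, y = +150 in the cabinet's frame.
- button_top (a point): Fixed point of the cabinet: middle of the top of the orange push button as it stands unpressed, 19 above the cabinet top (204 above the worktop), cap 34 across. Sprung: goes 10 straight down, 3 N to start, 7 N at the bottom; lets go of the right door in the last 3. A plunger then pushes that door ajar by 0.2 to 0.35 rad; the button comes up again when let go.
- right_handle (a point): Middle of the right door's bar handle, on the bar's axis: 88 from the hinge, 47 in front of the door face, 168 above the worktop; moves with the door. Level round steel bar 10 thick, 84 long between its end posts. Between bar and door is a slot, 42 by 74 clear, open above and below, into which shut fingers can be let down from above to hook the bar.
- left_handle (a point): Middle of the left door's bar handle, on the bar's axis, built as the right one (mirrored): 88 from the hinge, 47 in front of the door face, 168 above the worktop, slot 42 by 74 clear; moves with the door. The slot is closed below by the orange paddle.
- left_slot (a point): Middle of the left handle's slot, at bar height, moves with the door. Below it lies the level orange paddle, 64 long, 30 deep (6 to 36 off the door face), its top set anywhere from 144 to 160 above the worktop: feel for it. Sprung: 14 down to a hard stop, 3 N to start, 7 N at the end; only 11 or more down frees the catch. Keep it down till the door is 0.3 rad open; then it may come up.
- right_leaf (a joint): Opening angle of the right door: 0 shut, grows as it opens, 1.57 square to the front, at most 1.9 rad.
- left_leaf (a joint): Opening angle of the left door: 0 shut, grows as it opens, 1.57 square to the front, at most 1.9 rad.
- soap_bar: Pink soap bar, 48x75x20, loose bystander; origin under its middle.
- tape_roll: Roll of beige tape lying flat, 98 across, 25 high, loose bystander; origin under its middle.
- dropper: Small brown bottle with a black dropper top, 33 across, 102 high, loose bystander; origin under its middle.
- plaster_box: Upright printed card box, 34x92x82, loose bystander; origin under its middle.

How it is judged:
By the outcome, as a careful person would: the job done as asked, in the order asked, and still so for the second after the job is handed in, with the robot touching nothing.
It also fails if it takes over 58 s, if anything falls off the work surface, if the arm or the gripper's body presses on something with over 40 N, if the wrist force passes 120 N, or if a joint passes its speed limit or range.

## Working session

There is one attempt and no reset: what is moved stays moved. The work goes in short steps, Python scripts to look and compute and a tool call to move; the robot and the scene stay as the last step left them, time stands still between calls to the robot, and variables do not carry over. Pictures are saved under pics/ and viewed, about 8 in all and at most 12, crops included, and the job is handed in when it is done.

Besides the shell and the picture viewer there is one more tool, called after "Emit:" by a JSON object that holds its "op" and its "data". apply_moves: Moves the arm, as the interface text tells. Its arguments: {"type":"object","properties":{"increments":{"type":"array"},"hand":{"type":"number"},"force":{"type":"number"}},"required":["increments"]}

```bash
mkdir -p pics; cat > h.py <<'E'
import numpy as np, cv2
from station import arm, optics, finder
def snap(c,fn=None):
    im=optics.grab_frame(c)
    if fn: cv2.imwrite('pics/'+fn,im[:,:,::-1])
    return im
def cam(c):
    m=optics.camera_model(c); K=np.array([[m['fx'],0,m['cx']],[0,m['fy'],m['cy']],[0,0,1.]])
    return m,K,np.array(m['dist_coeffs'],float),np.array(m['world_to_cam'])
F=np.diag([1.,-1,-1])
def proj(c,P):
    m,K,d,T=cam(c); R=F@T[:3,:3]; t=F@T[:3,3]
    return cv2.projectPoints(np.atleast_2d(np.array(P,float)),cv2.Rodrigues(R)[0],t,K,d)[0].reshape(-1,2)
def ray(c,p):
    m,K,d,T=cam(c); u=cv2.undistortPoints(np.array([[p]],float),K,d)[0,0]
    R=T[:3,:3]; return -R.T@T[:3,3], R.T@(F@np.array([u[0],u[1],1.]))
def onz(c,p,z):
    o,v=ray(c,p); return o+v*(z-o[2])/v[2]
E
python3 - <<'E'
from h import *
np.set_printoptions(precision=4,suppress=True)
a=snap('scene','s0.png'); b=snap('top','t0.png')
cv2.imwrite('pics/both0.png',cv2.resize(np.hstack([a,b]),(800,300))[:,:,::-1])
for c in('scene','top'):
  print(c,ray(c,(256,192)))
  for n,z in(('cabinet',0),('right_hinge',0),('left_hinge',0),('button_top',.204),('right_handle',.168),('left_handle',.168),('left_slot',.168),('soap_bar',0),('tape_roll',0),('dropper',0),('plaster_box',0)):
    r=finder.landmark_of(c,n)
    for q in r[:1]: print(n,np.round(q['point'],1),round(q['conf'],2),onz(c,q['point'],z)[:2])
E
```

```text
scene (array([-0.1787, -0.6477,  0.9995]), array([ 0.5313,  0.5417, -0.6514]))
cabinet [302.9 229.8] 0.8 [ 0.6062 -0.0681]
right_hinge [343.1 246.6] 0.95 [ 0.6374 -0.2096]
left_hinge [384.4 291.3] 0.51 [ 0.5782 -0.3969]
button_top [324.9 177.6] 0.72 [ 0.6647 -0.0927]
right_handle [311.7 210.5] 0.62 [ 0.5527 -0.1339]
left_handle [279.2 196.3] 0.8 [ 0.534  -0.0221]
left_slot [282.4 188.2] 0.89 [ 0.5694 -0.0035]
soap_bar [312.2 212.1] 0.71 [ 0.6953 -0.0365]
tape_roll [151.4 183.6] 0.76 [0.3949 0.511 ]
dropper [408.4 266.2] 0.58 [ 0.7093 -0.4007]
plaster_box [384.  292.4] 0.78 [ 0.574  -0.3981]
top (array([-0.1981,  0.1188,  1.4329]), array([ 0.4975, -0.0204, -0.8674]))
cabinet [291.  188.9] 0.69 [ 0.6283 -0.0725]
right_hinge [320.8 191.9] 0.78 [ 0.6031 -0.2035]
left_hinge [254.8 202.6] 0.86 [0.5706 0.094 ]
button_top [302.7 154.1] 0.65 [ 0.6703 -0.1112]
right_handle [310.9 182.1] 0.7 [ 0.5569 -0.1331]
left_handle [279.1 187.6] 0.74 [ 0.5408 -0.0036]
left_slot [279.1 184.8] 0.68 [ 0.5537 -0.0049]
soap_bar [176.8 213.3] 0.75 [0.543 0.434]
tape_roll [257.2 201.3] 0.69 [0.5763 0.083 ]
dropper [360.6 168.1] 0.39 [ 0.7158 -0.4073]
plaster_box [363.4 188.4] 0.75 [ 0.607  -0.3973]
```

```bash
python3 -c "
from station import arm;print(arm.get_state())"
```

```text
{'t': 1.2, 'q': array([ 1.41311128e+00,  3.58629112e-01,  1.18667184e-02, -1.92317527e-05,
       -1.22408146e+00, -2.88095420e-01]), 'qd': array([ 0.00069395,  0.00097427, -0.00109978, -0.00077017, -0.0005068 ,
        0.00072391]), 'joint_efforts': array([-3.70203725e-05, -5.82393444e+01,  2.93317026e+01,  7.00286686e+00,
        1.26757540e-02, -4.20489286e-06]), 'eef_pos': array([0.29103629, 0.60899642, 0.23752442]), 'ee_rot': array([ 3.14158882e+00, -5.07055989e-05, -2.01658333e+00]), 'force': array([ 0.28144544, -0.40124226, -0.38318281]), 'moment': array([-0.04447687,  0.00916836,  0.03301167]), 'width': 0.08752480697762256}
```

View pics/s0.png

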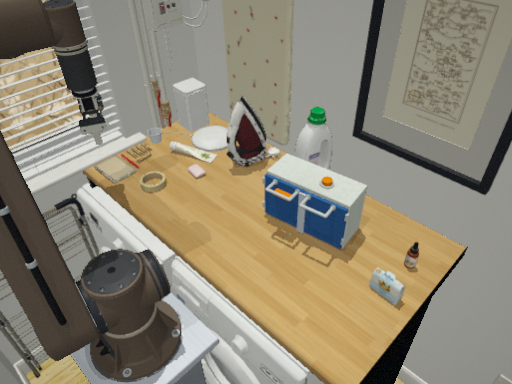

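View pics/t0.png

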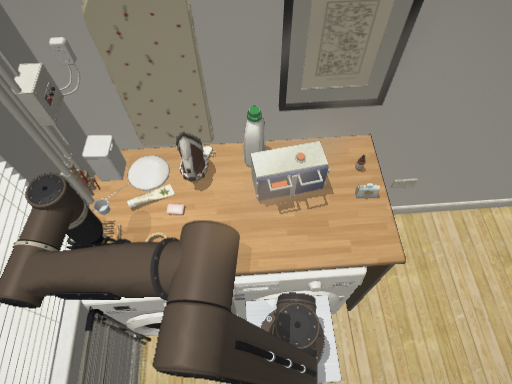

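The scene picture shows the cabinet at about (315,200), its orange button at (327,182), the handles at about (286,190) and (319,208), the plaster box at (387,286) and the dropper at (412,256). The top view agrees, with the button at (300,157). The networks' cabinet points fit this, except for a few outliers such as left_hinge in the scene view. Next I fit the cabinet pose.

```bash
cat >> h.py <<'E'
def c2w(p,P):  # p=(x,y,yaw)
    P=np.atleast_2d(np.array(P,float)); c,s=np.cos(p[2]),np.sin(p[2])
    return np.c_[p[0]+c*P[:,0]-s*P[:,1],p[1]+s*P[:,0]+c*P[:,1],P[:,2]]
E
python3 - <<'E'
from h import *
from scipy.optimize import least_squares
np.set_printoptions(precision=4,suppress=True)
G={'right_hinge':(-.014,-.15,0),'left_hinge':(-.014,.15,0),'right_handle':(-.061,-.062,.168),'left_handle':(-.061,.062,.168),'cabinet':(0,0,0),'left_slot':(-.035,.062,.168)}
obs=[];btn=[]
for c in('scene','top'):
  im=cv2.imread('pics/'+('s0.png' if c=='scene' else 't0.png'))
  hsv=cv2.cvtColor(im,cv2.COLOR_BGR2HSV); m=cv2.inRange(hsv,(5,180,150),(18,255,255))
  n,l,s,ce=cv2.connectedComponentsWithStats(m)
  for i in range(1,n):
    if s[i,4]>8 and 240<ce[i][0]<350: print(c,s[i],ce[i],onz(c,ce[i],.199)[:2])
  optics.grab_frame(c)
  for n in G:
    r=finder.landmark_of(c,n)
    if r: obs.append((c,n,r[0]['point']))
def f(p): return np.concatenate([proj(c,c2w(p,G[n]))[0]-q for c,n,q in obs])
r=least_squares(f,[.615,-.07,.14],loss='soft_l1'); print(r.x); print([(o[0],o[1]) for o in obs]); print(f(r.x).reshape(-1,2))
p=r.x
B=[(x,y,z) for x in(0,.12) for y in(-.15,.15) for z in(0,.185)]
B=[(-.014,y,z) for y in(-.15,.15) for z in(.008,.176)]+[(.12,-.15,.185),(.12,.15,.185),(0,-.15,.185),(0,.15,.185),(-.061,-.062,.168),(-.061,.062,.168)]
out=[]
for c,fn,ctr in(('scene','s0.png',(315,200)),('top','t0.png',(290,175))):
  im=cv2.imread('pics/'+fn); x,y=ctr; cr=cv2.resize(im[y-60:y+60,x-65:x+65],None,fx=3,fy=4,interpolation=2)
  cr=cv2.resize(im[y-60:y+60,x-65:x+65],None,fx=3,fy=3,interpolation=cv2.INTER_CUBIC)
  for u,v in proj(c,c2w(p,B)): cv2.circle(cr,(int((u-x+65)*3+1.5),int((v-y+60)*3+1.5)),3,(0,255,0),1)
  out.append(cr)
cv2.imwrite('pics/ov.png',np.hstack(out))
E
```

```text
scene [322 177  10   9  67] [326.8806 180.8657] [ 0.6613 -0.1034]
scene [275 189  16   8  40] [282.825 192.3  ] [ 0.5282 -0.0411]
[ 0.6057 -0.0683  0.1296]
[('scene', 'right_hinge'), ('scene', 'left_hinge'), ('scene', 'right_handle'), ('scene', 'left_handle'), ('scene', 'cabinet'), ('scene', 'left_slot'), ('top', 'right_hinge'), ('top', 'left_hinge'), ('top', 'right_handle'), ('top', 'left_handle'), ('top', 'cabinet'), ('top', 'left_slot')]
[[ 0.3297  1.406 ]
 [-2.297  -1.2812]
 [ 0.6038 -2.8843]
 [-2.5848 -1.7899]
 [-1.7653 -0.9046]
 [-0.5042  0.7746]
 [ 0.207  -3.183 ]
 [ 1.0481 -0.9808]
 [-0.0429  1.9211]
 [ 0.7624 -0.3859]
 [ 1.728   0.8284]
 [ 1.3799 -1.7754]]
```

View pics/ov.png

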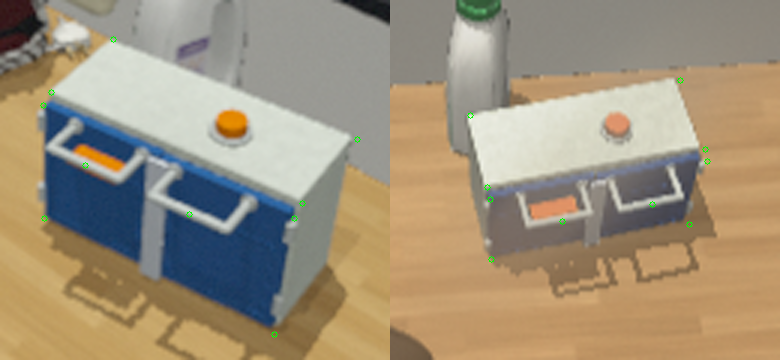

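Left half (scene): the fitted points lie 1–3 px off the cabinet's visible corners. I re-fit on corner pixels read from this overlay: button at crop (231,120), bar middles at about (88,165) and (195,211).

```bash
python3 - <<'E'
from h import *
from scipy.optimize import least_squares
np.set_printoptions(precision=4,suppress=True)
S=[((.12,-.15,.185),(351,136)),((0,-.15,.185),(297,204)),((-.014,-.15,.008),(276,325)),((0,.15,.185),(50,98)),((.12,.15,.185),(113,40)),((-.061,.062,.168),(88,165)),((-.061,-.062,.168),(195,211))]
T=[((.12,-.15,.185),(677,81)),((.12,.15,.185),(469,115)),((0,.15,.185),(485,185)),((0,-.15,.185),(697,151)),((-.014,.15,.008),(490,253)),((-.061,.062,.168),(556,218)),((-.061,-.062,.168),(648,203))]
def f(p): return np.concatenate([proj('scene',c2w(p,g))[0]-(np.array(q)/3-.33+[250,140]) for g,q in S]+[proj('top',c2w(p,g))[0]-((np.array(q)-[390,0])/3-.33+[225,115]) for g,q in T])
r=least_squares(f,[.615,-.07,.14],loss='soft_l1',f_scale=.7); p=r.x
print(p,np.round(f(p).reshape(-1,2),1).tolist())
b=[onz('scene',np.array((231,116))/3-.33+[250,140],.204),onz('top',np.array((617-390,122))/3-.33+[225,115],.204)]
print('btn',b); print('rh',c2w(p,(-.061,-.062,.168)),'rslot',c2w(p,(-.035,-.062,.168)),'lslot',c2w(p,(-.035,.062,.168)))
E
```

```text
[ 0.6079 -0.0653  0.1311] [[1.4, 0.1], [1.3, -1.2], [-1.0, 2.0], [0.1, -2.7], [-0.2, -0.8], [-1.1, -0.7], [-2.1, 0.2], [0.1, -0.8], [-0.3, -0.4], [0.1, 0.2], [1.7, -1.1], [-0.5, 1.8], [1.2, 0.5], [0.7, 0.0]]
btn [array([ 0.6655, -0.0988,  0.204 ]), array([ 0.6649, -0.1009,  0.204 ])]
rh [[ 0.5556 -0.1348  0.168 ]] rslot [[ 0.5813 -0.1314  0.168 ]] lslot [[ 0.5651 -0.0085  0.168 ]]
```

```bash
python3 - <<'E'
from h import *
o1,v1=ray('scene',(317,113));o2,v2=ray('top',(254,110))
A=np.c_[v1,-v2];s=np.linalg.lstsq(A,o2-o1,rcond=None)[0];print(o1+v1*s[0],o2+v2*s[1])
E
```

```text
[0.83083075 0.07771166 0.29344768] [0.83596081 0.07521626 0.29821843]
```

Emit:
{"op": "apply_moves", "data": {"increments": [0.0187,-0.0355,0.005,0,0,-0.123,0.0187,-0.0355,0.005,0,0,-0.123,0.0187,-0.0355,0.005,0,0,-0.123,0.0187,-0.0355,0.005,0,0,-0.123,0.0187,-0.0355,0.005,0,0,-0.123,0.0187,-0.0355,0.005,0,0,-0.123,0.0187,-0.0355,0.005,0,0,-0.123,0.0187,-0.0355,0.005,0,0,-0.123,0.0187,-0.0355,0.005,0,0,-0.123,0.0187,-0.0355,0.005,0,0,-0.123,0.0187,-0.0355,0,0,0,-0.123,0.0187,-0.0355,0,0,0,-0.123,0.0187,-0.0355,0,0,0,-0.123,0.0187,-0.0355,0,0,0,-0.123,0.0187,-0.0355,0,0,0,-0.123], "hand": 1, "force": 20}}

```text
t: 3.15
eef_pos: [0.573, 0.0617, 0.2906]
ee_rot: [3.135, 0.003, 2.395]
force: [1.2, 0.6, 0.9]
width: 0.0009
```

Emit:
{"op": "apply_moves", "data": {"increments": [0.0155,-0.027,0,0,0,-0.116,0.0155,-0.027,0,0,0,-0.116,0.0155,-0.027,0,0,0,-0.116,0.0155,-0.027,-0.01,0,0,-0.116,0.0155,-0.027,-0.015,0,0,-0.116,0.0155,-0.027,-0.015,0,0,-0.116,0,0,-0.012,0,0,0,0,0,-0.005,0,0,0]}}

```text
t: 3.82
eef_pos: [0.6728, -0.1183, 0.2336]
ee_rot: [3.129, 0.006, 1.646]
force: [0.1, 0.8, -0.7]
width: 0.0007
```

Emit:
{"op": "apply_moves", "data": {"increments": [-0.008,0.018,-0.008,0.005,0.013,0.056,0,0,-0.003,0,0,0,0,0,0,0,0,0]}}

```text
t: 4.07
eef_pos: [0.6636, -0.1008, 0.2201]
ee_rot: [-3.138, -0.001, 1.704]
force: [-0.1, 0.3, 0.7]
width: 0.0004
```

Emit:
{"op": "apply_moves", "data": {"increments": [0,0,-0.004,0,0,0,0,0,-0.004,0,0,0,0,0,-0.003,0,0,0,0,0,-0.002,0,0,0]}}

```text
t: 4.4
eef_pos: [0.6641, -0.1001, 0.2105]
ee_rot: [3.142, 0.001, 1.706]
force: [-1.6, 0.7, 5.4]
width: 0.0007
```

Emit:
{"op": "apply_moves", "data": {"increments": [0,0,-0.003,0,0,0,0,0,-0.003,0,0,0,0,0,-0.002,0,0,0]}}

```text
t: 4.65
eef_pos: [0.6641, -0.1001, 0.2052]
ee_rot: [3.139, 0.002, 1.707]
force: [-4.2, 2.4, 12.2]
width: 0.0005
```

Emit:
{"op": "apply_moves", "data": {"increments": [0,0,-0.001,0,0,0,0,0,0.015,0,0,0,0,0,0.025,0,0,0,-0.02,-0.01,0.01,0,0,0]}}

```text
t: 4.98
eef_pos: [0.6458, -0.109, 0.2541]
ee_rot: [3.139, 0.002, 1.708]
force: [0.9, -0.9, -0.0]
width: 0.0006
```

```bash
python3 - <<'E'
from h import *
a=snap('scene'); r=finder.landmark_of('scene','right_handle'); b=finder.find_in('scene','right_leaf')
print(r[:2],b[:1]); cr=cv2.resize(a[120:270,235:400],None,fx=4,fy=4,interpolation=cv2.INTER_CUBIC)
cv2.imwrite('pics/s1.png',cr[:,:,::-1])
p=(.6079,-.0653,.1311)
for th in(0,.1,.2,.25,.3,.35):
  d=np.array([-np.sin(th),np.cos(th)]);n=np.array([-np.cos(th),-np.sin(th)])
  h=np.array([-.014,-.15])+.088*d+.047*n; w=c2w(p,(*h,.168)); print(th,w,proj('scene',w))
E
```

```text
[{'point': [315.3, 218.0], 'conf': 0.79}] [{'box': [288.5, 201.5, 345.9, 250.1], 'conf': 0.83}]
0 [[ 0.5555284  -0.13474217  0.168     ]] [[312.52833548 210.15733343]]
0.1 [[ 0.54772209 -0.1409477   0.168     ]] [[312.5156555  212.48509199]]
0.2 [[ 0.5405743  -0.14790157  0.168     ]] [[312.84761377 214.85116238]]
0.25 [[ 0.53726994 -0.15163768  0.168     ]] [[313.14397643 216.04140003]]
0.3 [[ 0.53415645 -0.15553428  0.168     ]] [[313.52743846 217.23247942]]
0.35 [[ 0.53124159 -0.15958161  0.168     ]] [[313.99784653 218.42135487]]
```

View pics/s1.png

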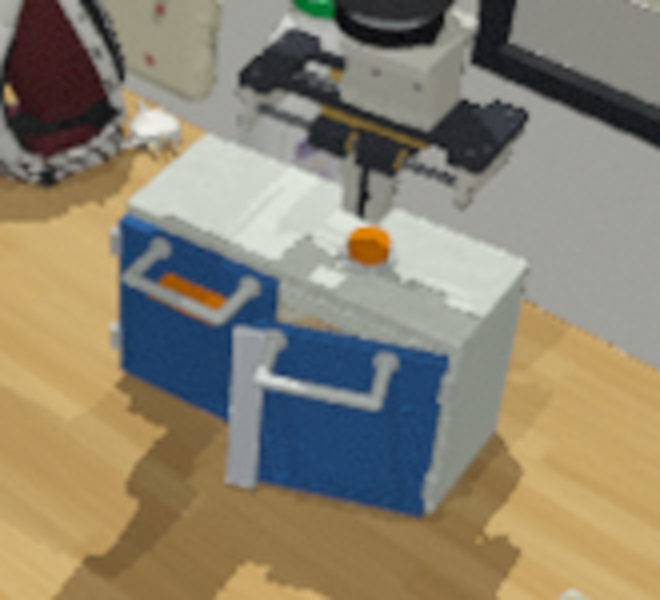

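The picture shows the right door ajar, with its bar middle at crop (318,385), about full-frame (314.5,216); that gives θ ≈ 0.3. The button has come up again. Next I plan the hook.

```bash
cat >> h.py <<'E'
P0=(.6079,-.0653,.1311)
def slot(side,th,off,rad=.088):  # side -1 right, +1 left; returns world xy
    d=np.array([-np.sin(th),-side*np.cos(th)]); n=np.array([-np.cos(th),side*np.sin(th)])
    h=np.array([-.014,side*.15])+rad*d+off*n
    return c2w(P0,(*h,0))[0,:2]
E
python3 - <<'E'
from h import *
for th in(.3,.4,.6,.8,1,1.2,1.4,1.6,1.7,1.8): print(th,slot(-1,th,.023).round(4),slot(-1,th,.031).round(4),'yaw',round(1.702+th,3))
E
```

```text
0.3 [ 0.556  -0.1455] [ 0.5487 -0.1488] yaw 2.002
0.4 [ 0.5492 -0.1516] [ 0.5423 -0.1557] yaw 2.102
0.6 [ 0.5378 -0.1657] [ 0.5318 -0.171 ] yaw 2.302
0.8 [ 0.5293 -0.1818] [ 0.5245 -0.1882] yaw 2.502
1 [ 0.5242 -0.1992] [ 0.5208 -0.2064] yaw 2.702
1.2 [ 0.5227 -0.2173] [ 0.5208 -0.2251] yaw 2.902
1.4 [ 0.5248 -0.2353] [ 0.5245 -0.2433] yaw 3.102
1.6 [ 0.5304 -0.2526] [ 0.5317 -0.2605] yaw 3.302
1.7 [ 0.5345 -0.2607] [ 0.5366 -0.2684] yaw 3.402
1.8 [ 0.5394 -0.2684] [ 0.5422 -0.2759] yaw 3.502
```

Emit:
{"op": "apply_moves", "data": {"increments": [-0.03,-0.012,0,0,0,0.098,-0.03,-0.012,0,0,0,0.098,-0.028,-0.0115,-0.01,0,0,0.098,0,0,-0.01,0,0,0,0,0,0,0,0,0]}}

```text
t: 5.55
eef_pos: [0.5522, -0.1452, 0.2286]
ee_rot: [3.14, -0.001, 2.014]
force: [1.4, -0.5, -0.2]
width: 0.0006
```

Emit:
{"op": "apply_moves", "data": {"increments": [0.003,0,-0.02,0,0,-0.01,0,0,-0.02,0,0,0,0,0,-0.01,0,0,0,0,0,-0.01,0,0,0,0,0,-0.01,0,0,0]}}

```text
t: 5.97
eef_pos: [0.559, -0.1447, 0.158]
ee_rot: [3.136, 0.002, 2.002]
force: [-0.0, -0.3, 0.1]
width: 0.0003
```

Emit:
{"op": "apply_moves", "data": {"increments": [-0.005,-0.002,-0.008,0,0,0,-0.006,-0.004,0,0,0,0.05,-0.006,-0.006,0,0,0,0.08,-0.006,-0.008,0,0,0,0.1,-0.005,-0.008,0,0,0,0.1]}}

```text
t: 6.38
eef_pos: [0.5321, -0.1718, 0.1458]
ee_rot: [3.137, 0.002, 2.344]
force: [2.0, 0.8, 0.2]
width: 0.0001
```

```bash
python3 - <<'E'
from h import *
a=snap('scene','s2.png'); print(finder.landmark_of('scene','right_handle')[:1]); print(arm.get_state()['force'])
E
```

```text
[{'point': [317.7, 229.0], 'conf': 0.93}]
[ 0.1769622  -0.46722525  0.7757014 ]
```

Emit:
{"op": "apply_moves", "data": {"increments": [-0.004,-0.0086,0,0,0,0.09,-0.0037,-0.0086,0,0,0,0.1,-0.002,-0.009,0,0,0,0.1,-0.002,-0.009,0,0,0,0.1,0,-0.0095,0,0,0,0.1,0,-0.0095,0,0,0,0.1,0.002,-0.009,0,0,0,0.1,0.002,-0.009,0,0,0,0.1,0.0035,-0.0086,0,0,0,0.1,0.0035,-0.0086,0,0,0,0.1]}}

```text
t: 7.32
eef_pos: [0.5337, -0.2603, 0.146]
ee_rot: [3.134, 0.004, -2.953]
force: [0.9, 2.5, 0.2]
width: 0.0006
```

Emit:
{"op": "apply_moves", "data": {"increments": [0.005,-0.0085,0,0,0,0.09,0.005,-0.0075,0,0,0,0.06,0.001,-0.001,0,0,0,0]}}

```text
t: 7.57
eef_pos: [0.5465, -0.2777, 0.1456]
ee_rot: [3.133, 0.005, -2.803]
force: [-0.0, -0.2, 0.6]
width: 0.0005
```

```bash
python3 - <<'E'
from h import *
a=snap('top'); print(finder.landmark_of('top','right_handle')[:1]); b=snap('scene');print(finder.landmark_of('scene','right_handle')[:1]); print(arm.get_state()['force'],arm.get_state()['q'])
for th in (1.4,1.6,1.7,1.8): w=[*slot(-1,th,.047),.168]; print(th,proj('scene',w),proj('top',w))
cv2.imwrite('pics/s3.png',np.hstack([cv2.resize(x[120:290,y:y+170],None,fx=2.3,fy=2.3) for x,y in((b,230),(a,230))])[:,:,::-1])
E
```

```text
[]
[{'point': [408.8, 262.5], 'conf': 0.33}]
[-0.20988968  0.31683439 -0.37465425] [-0.15690288  0.3299076  -0.24823012 -0.01189161 -0.99287469  0.49975913]
1.4 [[340.97172957 237.36574462]] [[343.57501225 187.2016218 ]]
1.6 [[348.34592418 238.4851228 ]] [[347.30194311 184.6885589 ]]
1.7 [[352.04278678 238.64726044]] [[348.88259576 183.19317082]]
1.8 [[355.68699062 238.53992071]] [[350.25324219 181.56074547]]
```

View pics/s3.png

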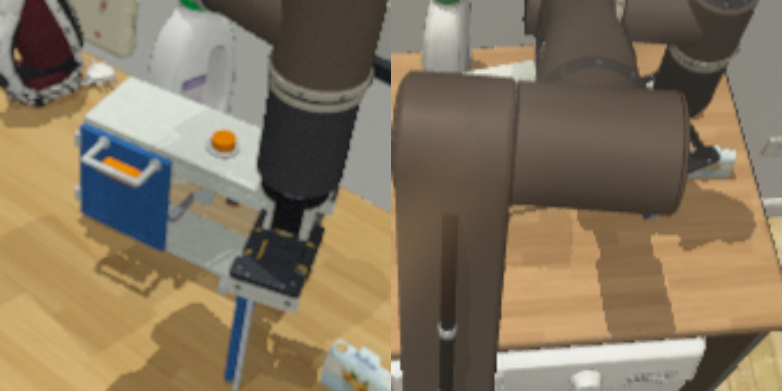

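The view shows the right door wide open, a little past square (strip edge-on at about crop (235,340)), with the left door still shut. The wrist force is about zero. Next I lift out and plan the left door.

Emit:
{"op": "apply_moves", "data": {"increments": [0,0,0.02,0,0,0,0,0,0.03,0,0,0,0,0,0.03,0,0,0,0,0,0.02,0,0,0]}}

```text
t: 8.1
eef_pos: [0.54, -0.2736, 0.2428]
ee_rot: [3.125, -0.006, -2.815]
force: [1.2, -1.3, 0.4]
width: 0.0003
```

```bash
python3 - <<'E'
from h import *
for th in(0,.1,.2,.3,.4,.6,.8,1,1.2,1.4,1.6,1.7,1.8): print(th,slot(1,th,.021).round(4),slot(1,th,.030).round(4),'yaw',round(-1.44-th,3))
E
```

```text
0 [ 0.5651 -0.0084] [ 0.5562 -0.0096] yaw -1.44
0.1 [ 0.5562 -0.007 ] [ 0.5472 -0.0073] yaw -1.54
0.2 [ 0.5474 -0.0048] [ 0.5384 -0.0041] yaw -1.64
0.3 [ 0.5389 -0.0016] [ 5.3e-01 -1.0e-04] yaw -1.74
0.4 [0.5308 0.0023] [0.5221 0.0047] yaw -1.84
0.6 [0.5159 0.0126] [0.5079 0.0166] yaw -2.04
0.8 [0.5034 0.0256] [0.4963 0.0311] yaw -2.24
1 [0.4937 0.0408] [0.4878 0.0477] yaw -2.44
1.2 [0.4872 0.0577] [0.4828 0.0655] yaw -2.64
1.4 [0.4841 0.0755] [0.4815 0.0841] yaw -2.84
1.6 [0.4847 0.0935] [0.4838 0.1025] yaw -3.04
1.7 [0.4864 0.1024] [0.4864 0.1114] yaw -3.14
1.8 [0.4889 0.1111] [0.4898 0.1201] yaw -3.24
```

Emit:
{"op": "apply_moves", "data": {"increments": [0.0021,0.022,0,0,0,0.114,0.0021,0.022,0,0,0,0.114,0.0021,0.022,0,0,0,0.114,0.0021,0.022,0,0,0,0.114,0.0021,0.022,0,0,0,0.114,0.0021,0.022,0,0,0,0.114,0.0021,0.022,0,0,0,0.114,0.0021,0.022,0,0,0,0.114,0.0021,0.022,0,0,0,0.114,0.0021,0.022,0,0,0,0.114,0.0021,0.022,0,0,0,0.114,0.001,0.01,0,0,0,0.05,0,0,0,0,0,0]}}

```text
t: 9.18
eef_pos: [0.5604, -0.007, 0.2528]
ee_rot: [3.137, 0.003, -1.477]
force: [0.9, -0.8, -0.3]
width: 0.0003
```

```bash
python3 - <<'E'
from h import *
from scipy.spatial.transform import Rotation as R
s=arm.get_state(); p=s['eef_pos']; r=R.from_euler('xyz',s['ee_rot']); t=R.from_euler('xyz',[np.pi,0,-1.44])
print('need',np.round(np.r_[slot(1,0,.021)-p[:2],.195-p[2]],4),np.round((t*r.inv()).as_rotvec(),3))
# where does the left slot show in wrist / scene
r=[]
a=snap('scene'); print(finder.landmark_of('scene','left_slot')[:1],proj('scene',[*slot(1,0,.021),.168]))
b=snap('top'); print(finder.landmark_of('top','left_slot')[:1],proj('top',[*slot(1,0,.021),.168])); print(finder.landmark_of('top','right_handle')[:1])
w=snap('wrist')
print(finder.landmark_of('wrist','left_slot')[:1],finder.landmark_of('wrist','left_handle')[:1])
m=optics.camera_model('wrist'); T=np.array(m['T_tool_cam']); X=np.eye(4);X[:3,:3]=R.from_euler('xyz',s['ee_rot']).as_matrix();X[:3,3]=p
Wc=np.linalg.inv(X@T); K=np.array([[m['fx'],0,m['cx']],[0,m['fy'],m['cy']],[0,0,1.]])
def pw(P): return cv2.projectPoints(np.array([P],float),cv2.Rodrigues(F@Wc[:3,:3])[0],F@Wc[:3,3],K,np.array(m['dist_coeffs'],float))[0].ravel()
im=w[:,:,::-1].copy()
for P in([*slot(1,0,.026),.168],[*slot(1,0,.047),.168],[*slot(1,0,.047,.13),.168],[*slot(1,0,.047,.046),.168]):
  q=pw(P); print(q); cv2.circle(im,tuple(int(v) for v in q),5,(0,255,0),1)
cv2.imwrite('pics/w1.png',im)
cv2.imwrite('pics/b1.png',np.hstack([im,cv2.resize(a[120:290,230:400],(384,384))[:,:,::-1]])[:,:800])
E
```

```text
need [ 0.0047 -0.0014 -0.0578] [-0.003 -0.005  0.037]
[{'point': [282.6, 188.5], 'conf': 0.8}] [[282.65667237 189.53742521]]
[] [[279.70458779 182.31593172]]
[{'point': [350.7, 180.6], 'conf': 0.6}]
[{'point': [251.0, 197.7], 'conf': 0.78}] [{'point': [254.5, 232.1], 'conf': 0.69}]
[257.69086139 207.7414777 ]
[258.68206794 234.4243167 ]
[315.46427218 232.39664467]
[202.13394906 236.28338386]
```

View pics/b1.png

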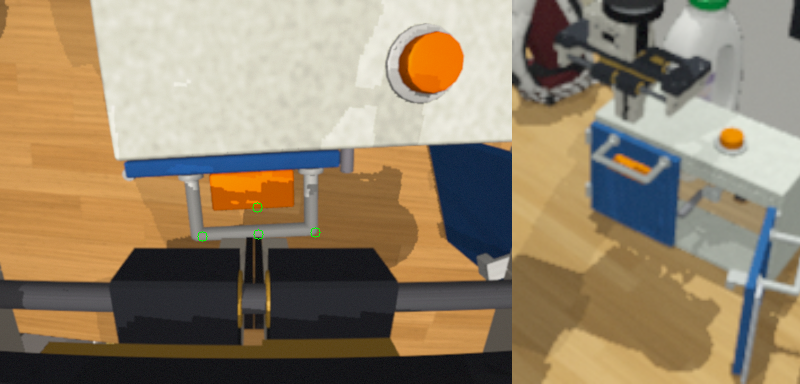

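The wrist view shows the left bar from (190,237) to (315,230) and the paddle centred at (252,190). The predicted points lie about 2–3 mm off, so the slot is confirmed. The right door stands past square in the scene crop.

Emit:
{"op": "apply_moves", "data": {"increments": [0.0055,0.0015,-0.015,-0.003,-0.005,0.035,0,0,-0.02,0,0,0,0,0,-0.014,0,0,0,0,0,-0.006,0,0,0,0,0,0,0,0,0]}}

```text
t: 10.0
eef_pos: [0.567, -0.0112, 0.1971]
ee_rot: [-3.138, -0.001, -1.453]
force: [1.0, 0.3, -0.8]
width: 0.0002
```

Emit:
{"op": "apply_moves", "data": {"increments": [-0.001,0.005,-0.01,0,0,0.01,0,0,-0.01,0,0,0,0,0,-0.003,0,0,0,0,0,-0.003,0,0,0]}}

```text
t: 10.33
eef_pos: [0.5671, -0.0062, 0.171]
ee_rot: [-3.135, -0.001, -1.443]
force: [-0.9, -0.1, 0.8]
width: 0.001
```

Emit:
{"op": "apply_moves", "data": {"increments": [0,0,-0.003,0,0,0,0,0,-0.003,0,0,0]}}

```text
t: 10.5
eef_pos: [0.5673, -0.006, 0.1647]
ee_rot: [-3.135, -0.001, -1.443]
force: [-0.0, 0.4, -0.4]
width: 0.0002
```

Emit:
{"op": "apply_moves", "data": {"increments": [0,0,-0.003,0,0,0,0,0,-0.002,0,0,0]}}

```text
t: 10.67
eef_pos: [0.5675, -0.006, 0.1597]
ee_rot: [-3.135, -0.001, -1.443]
force: [-1.5, 0.9, 2.7]
width: 0.0008
```

Emit:
{"op": "apply_moves", "data": {"increments": [0,0,-0.004,0,0,0,0,0,-0.004,0,0,0,0,0,-0.003,0,0,0]}}

```text
t: 10.92
eef_pos: [0.5676, -0.0061, 0.1492]
ee_rot: [-3.133, -0.001, -1.442]
force: [-3.3, 0.5, 5.1]
width: 0.0005
```

Emit:
{"op": "apply_moves", "data": {"increments": [0,0,-0.002,0,0,0,0,0,-0.002,0,0,0,0,0,-0.001,0,0,0]}}

```text
t: 11.17
eef_pos: [0.5678, -0.0064, 0.1483]
ee_rot: [-3.132, -0.002, -1.441]
force: [-7.5, 3.9, 11.7]
width: 0.0007
```

Emit:
{"op": "apply_moves", "data": {"increments": [-0.006,-0.001,-0.0015,0,0,0,-0.005,0,-0.0015,0,0,0,-0.005,0.001,-0.0015,0,0,-0.05]}}

```text
t: 11.42
eef_pos: [0.5578, -0.0049, 0.1485]
ee_rot: [-3.117, -0.002, -1.487]
force: [-0.3, -6.2, 10.1]
width: 0.0004
```

Emit:
{"op": "apply_moves", "data": {"increments": [-0.006,0,-0.0015,0,0,-0.05,-0.006,0.001,-0.0015,0,0,-0.05,-0.006,0.001,-0.0015,0,0,-0.05]}}

```text
t: 11.67
eef_pos: [0.5456, -0.0021, 0.1485]
ee_rot: [-3.103, -0.001, -1.642]
force: [1.4, -0.3, 8.5]
width: 0.0003
```

```bash
python3 - <<'E'
from h import *
a=snap('scene'); print(finder.landmark_of('scene','left_handle')[:1]); print(arm.get_state()['force'],arm.get_state()['q'])
for th in(0,.1,.2,.3): print(th,proj('scene',[*slot(1,th,.047),.168]))
E
```

```text
[]
[ 0.17644249 -0.49209441  8.03589314] [ 0.36786897  0.20165047 -0.43625875  0.02077455 -0.89870838  1.11943878]
0 [[277.89384429 193.95934329]]
0.1 [[274.93352686 194.79339466]]
0.2 [[271.84542309 195.43056184]]
0.3 [[268.66519444 195.86241566]]
```

Emit:
{"op": "apply_moves", "data": {"increments": [-0.0065,0.002,-0.0015,0,0.013,-0.065,-0.0065,0.002,-0.0015,0,0.013,-0.075,-0.0065,0.003,-0.0015,0,0.013,-0.075,-0.0065,0.003,-0.0015,0,0.008,-0.075]}}

```text
t: 12.1
eef_pos: [0.5252, 0.0082, 0.1484]
ee_rot: [-3.136, -0.006, -1.938]
force: [-0.2, -1.5, 10.9]
width: 0.0001
```

```bash
python3 - <<'E'
from h import *
a=snap('scene'); print(finder.find_in('scene','left_leaf')[:1])
cv2.imwrite('pics/s4.png',cv2.resize(a[120:270,230:400],None,fx=4,fy=4,interpolation=2)[:,:,::-1])
E
```

```text
[{'box': [255.1, 185.5, 290.9, 241.4], 'conf': 0.93}]
```

View pics/s4.png

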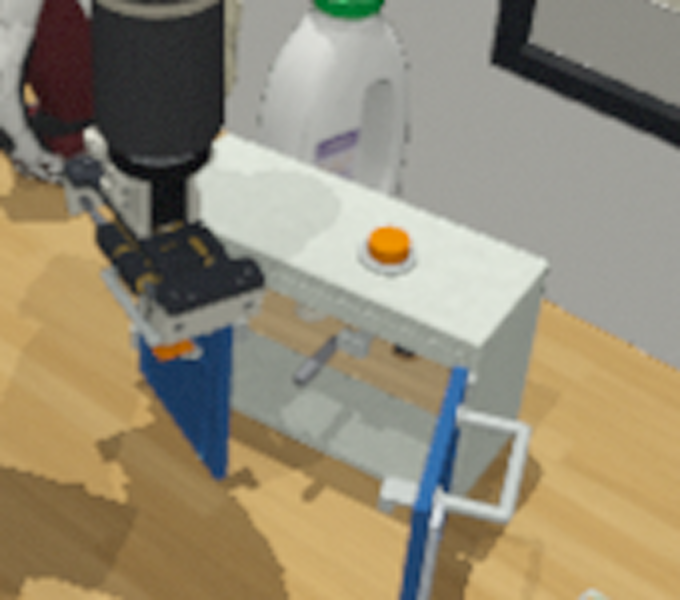

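The view shows the left door open by about 0.45 rad with the fingers in its handle (crop (180,320)), and the right door past square at (440,490). I go on along the arc.

Emit:
{"op": "apply_moves", "data": {"increments": [-0.0085,0.0042,-0.001,0,0,-0.05,-0.0085,0.0042,-0.001,0,0,-0.06,-0.0058,0.0073,0.002,0,0,-0.1,-0.0058,0.0073,0.003,0,0,-0.1,-0.0043,0.0083,0,0,0,-0.1,-0.0043,0.0083,0,0,0,-0.1,-0.0025,0.0089,0,0,0,-0.1,-0.0025,0.0089,0,0,0,-0.1]}}

```text
t: 12.87
eef_pos: [0.4883, 0.0671, 0.1564]
ee_rot: [-3.123, 0.004, -2.676]
force: [0.8, -2.2, 3.0]
width: 0.0002
```

Emit:
{"op": "apply_moves", "data": {"increments": [-0.004,0.0095,0,0,0,-0.1,-0.002,0.0098,0,0,0,-0.1,0,0.0098,0,0,0,-0.1,0.001,0.0095,0,0,0,-0.1,0.002,0.009,0,0,0,-0.1,0.001,0.003,0,0,0,0]}}

```text
t: 13.37
eef_pos: [0.4919, 0.1222, 0.1599]
ee_rot: [-3.125, 0.019, 3.08]
force: [0.7, -1.4, 2.7]
width: 0.0001
```

```bash
python3 - <<'E'
from h import *
a=snap('scene'); print(arm.get_state()['force'],arm.get_state()['q'])
cv2.imwrite('pics/s5.png',cv2.resize(a[120:270,210:400],None,fx=4,fy=4,interpolation=2)[:,:,::-1])
E
```

```text
[1.66848281 0.48358211 3.99416765] [ 0.65128989  0.14262699 -0.48536774  0.03115406 -0.93945998 -0.7256296 ]
```

View pics/s5.png

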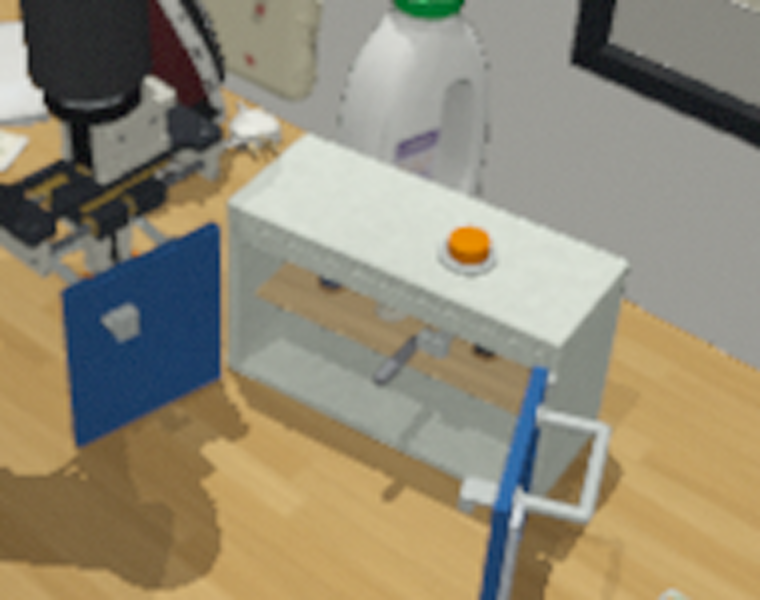

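Both doors stand wide open, the left one seen from inside at crop (145,335). I lift out straight up and check.

Emit:
{"op": "apply_moves", "data": {"increments": [0,-0.003,0.01,0,0,0,0,0,0.025,0,0,0,0,0,0.03,0,0,0,0,0,0.03,0,0,0,-0.01,0.03,0.02,0,0,0,-0.01,0.04,0,0,0,0,-0.01,0.04,0,0,0,0,0,0,0,0,0,0]}}

```text
t: 14.08
eef_pos: [0.457, 0.2253, 0.2816]
ee_rot: [-3.125, 0.012, 3.105]
force: [0.2, 0.2, 0.6]
width: 0.0004
```

```bash
python3 - <<'E'
from h import *
print(arm.get_state()['eef_pos'],arm.get_state()['force'])
for c in('scene','top'):
  a=snap(c,c+'6.png')
  for s,n in((-1,'right_handle'),(1,'left_handle')):
    r=finder.landmark_of(c,n)
    if r:
      ths=np.arange(1,1.95,.02); e=[np.linalg.norm(proj(c,[*slot(s,t,.047),.168])[0]-r[0]['point']) for t in ths]; i=int(np.argmin(e)); print(c,n,r[0]['conf'],r[0]['point'],'th',ths[i],'err',e[i])
  for n in('soap_bar','tape_roll','dropper','plaster_box'):
    r=finder.landmark_of(c,n)
    if r: print(n,r[0]['point'],r[0]['conf'])
b=cv2.imread('pics/top6.png');a=cv2.imread('pics/scene6.png')
cv2.imwrite('pics/f.png',np.hstack([cv2.resize(x[110:290,y:y+180],None,fx=2.2,fy=2.2,interpolation=2) for x,y in((a,210),(b,210))]))
E
```

```text
[0.45701617 0.22531202 0.28157054] [0.15356964 0.24678086 0.55577054]
scene right_handle 0.64 [358.0, 238.7] th 1.8600000000000008 err 0.39218070587291065
scene left_handle 0.56 [233.4, 178.5] th 1.8800000000000008 err 0.19557709570887188
soap_bar [199.2, 172.8] 0.73
tape_roll [152.9, 185.3] 0.54
dropper [406.6, 263.4] 0.83
plaster_box [383.8, 290.8] 0.77
top right_handle 0.84 [351.8, 180.3] th 1.8800000000000008 err 0.62421974928374
top left_handle 0.55 [242.5, 203.0] th 1.8200000000000007 err 2.801409724560801
soap_bar [256.5, 199.8] 0.39
tape_roll [154.7, 246.3] 0.68
dropper [359.0, 167.4] 0.59
plaster_box [364.7, 190.9] 0.53
```

View pics/f.png

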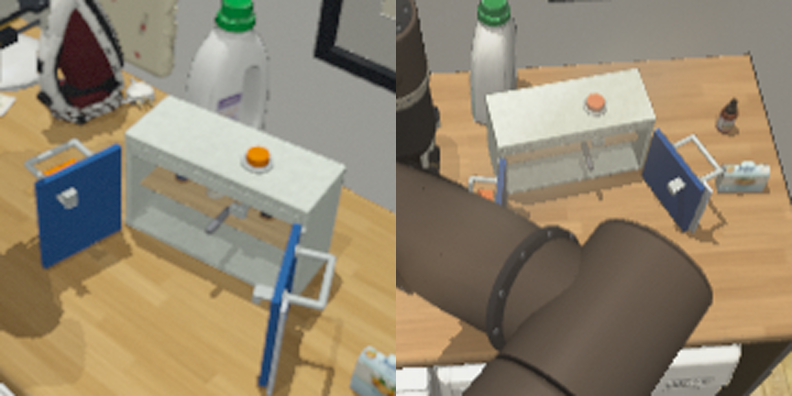

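Both doors are past square at about 1.8 rad, the gripper is clear, and the bystanders have not moved. I hand the job in.

```bash
python3 -c "
from station import arm;print(arm.job_done())"
```

```text
the job is handed in; nothing more can be done
None
```

Both doors of the cabinet are standing wide open, and I handed the job in at about 14 s of the 58 s allowed.

- **Right door:** I pressed the button down to its stop, at about 12 N. The door sprang ajar to about 0.3 rad. I hooked its bar from above and swung it past square.
- **Left door:** only then I let the shut fingers into its slot and felt the paddle at about 149 mm. I pressed it 11–12 mm to its stop, at about 12 N, and held it down until the door was past 0.45 rad. Then I swung that door past square as well.

**Last checks:**
- The handle positions from the cameras put both doors at about 1.8–1.9 rad.
- The gripper is clear of the cabinet, with wrist force near zero. The highest vertical force read was about 12 N.
- The dropper and plaster box show within about 3 px of where they were at the start, and the tape roll likewise in the scene view.
- **Poor readings:** the top view gave the left handle with a 2.8 px misfit. Its soap bar reading, of low confidence, was clearly false. I had no good starting reading for the soap bar in the scene view, but the arm never went near it.

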